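# Hang two roller hangers on the sloped drying rail

## Task

Take the two roller hangers from the leaning rack and hang them by their wheels on the sloped drying rail, first the one with the round wood slice, then the one with the square wood block. Put each on near the rail's high end, let go and let it roll down by itself: the slice must come to rest against the stop post before the block goes on, and the block against the slice's hanger. Leave the tin, the hammer and the branch where they are.

Things in the scene. Friction and masses are not known exactly. Their poses are not given: they have to be found in the camera images.
- slice_grip (a point): Centre of the handle of the hanger with the round slice (disc 80 mm diameter, 42 mm thick). Hanger axes: z up from wood to handle, x from its back plate to its open front, y along the rail when hung. Starts leaning, z tilted 30 deg towards the robot. Dark wood handle: 30 mm in x, 50 in y, 40 in z; wheel tops 26 mm below this point; wood's underside 180 mm below.
- block_grip (a point): Centre of the handle of the other hanger, the same but with a square wood block (80 x 80 mm, 42 mm thick). It starts beside the first in the rack, about 120 mm away; which is on which side varies. Each hanger is 200 mm tall, 84 mm wide (y), 46 mm thick (x), about 0.24 kg.
- slice_seat (a point): Point of the slice's hanger where the bar's axis lies when hung: midway between the two grey V-grooved wheels (30 mm diameter, 18 mm wide, free-turning, they gather a bar up to 6 mm off centre), level with their lowest edge. From the handle's centre: +5 mm in x, -56 mm in z. The mouth here is open to +x only: wood 44 mm below, back plate 16 mm behind (-x).
- block_seat (a point): The same point on the block's hanger. Hanging: bring the hanger from the bar's robot side (-x), its axes parallel to rail_high's, raised 10 to 34 mm, move +x until the bar is under the wheels, then lower. With its seat 80 to 120 mm down from the high end it clears the posts (swing wide of the high post on the way). Let go, it rolls by itself at 0.1 to 0.3 m/s and is at the stop within 3 s.
- rail_high (a point): High end of the drying rail, on the axis of its round steel bar (12 mm diameter), 255 mm above the table. y runs down along the bar, 9 deg below level; x is level, square to the bar, pointing away from the robot; z square to both, up. The bar is clear for 345 mm along y, to the stop. The post under the high end is 45 mm wide (x) and does not rise above the bar.
- rail_stop (a point): Where the bar's axis meets the uphill face of the stop post at the low end (a wooden post 60 mm wide that rises 38 mm above the bar). A hanger resting against it has its seat about 44 mm uphill of here, the next about 84 mm farther uphill. Same axes as rail_high.
- lean_rack: Plywood rack, 288 mm wide (y), origin on the table below its middle. Its back board leans 30 deg, top towards the robot, and ends 38 mm below the handles' centres, which stand clear above it. The hangers stand on its tilted ledge, back plates against the board; lifted straight up they come free.
- slice: The hanger with the round slice; origin and axes as slice_seat.
- block: The hanger with the square block; origin and axes as block_seat.
- paint_tin: Paint tin, 84 mm diameter, 110 mm tall, standing; bystander. Origin at its underside.
- hammer: Hammer, 240 mm long, lying on the far side; bystander.
- branch: Forked dry branch about 190 mm long, 32 mm thick, lying on the far side; bystander.
Not all that is in view belongs to the job. What is shaped like the block but turquoise is not meant.

How it is judged:
On the way:
1. the slice's hanger hangs on the bar by its wheels, let go and at rest against the stop, while the other hanger is still more than 120 mm from it (x of slice_seat in the frame of rail_high between -0.008 and 0.008 m and z of slice_seat in the frame of rail_high between -0.008 and 0.008 m and y of slice_seat in the frame of rail_high between 0.285 and 0.325 m and linear speed of slice below 0.03 m/s and contact force between the fingers and slice below 0.05 N and distance between block_seat and slice_seat above 0.12 m), for 0.2 s.
At the end, for the whole second after the job is handed in: Both hangers hang on the bar by their wheels (seat points within 8 mm of the bar's axis across and in height), untouched by the fingers and at rest: the slice's hanger against the stop post (seat 20 to 60 mm uphill of the stop face), the block's hanger against it (seats within 98 mm of each other) (x of slice_seat in the frame of rail_high between -0.008 and 0.008 m and z of slice_seat in the frame of rail_high between -0.008 and 0.008 m and y of slice_seat in the frame of rail_high between 0.285 and 0.325 m and linear speed of each of slice, block below 0.03 m/s and contact force between the fingers and slice below 0.05 N and x of block_seat in the frame of rail_high between -0.008 and 0.008 m and z of block_seat in the frame of rail_high between -0.008 and 0.008 m and contact force between the fingers and block below 0.05 N and distance between block_seat and slice_seat below 0.098 m).
It fails at once if slice's hanger is held or pushed by the fingers while on the lower part of the rail (more than 210 mm down the bar) (x of slice_seat in the frame of rail_high between -0.008 and 0.008 m and z of slice_seat in the frame of rail_high between -0.008 and 0.008 m and y of slice_seat in the frame of rail_high above 0.21 m and contact force between the fingers and slice above 0.3 N).
It fails at once if block's hanger is held or pushed by the fingers while on the lower part of the rail (more than 210 mm down the bar) (x of block_seat in the frame of rail_high between -0.008 and 0.008 m and z of block_seat in the frame of rail_high between -0.008 and 0.008 m and y of block_seat in the frame of rail_high above 0.21 m and contact force between the fingers and block above 0.3 N).
It fails at once if the paint tin is moved by more than 30 mm (distance of paint_tin from where it was at the start of the episode above 0.03 m).
It fails at once if the hammer is moved by more than 30 mm (distance of hammer from where it was at the start of the episode above 0.03 m).
It fails at once if the branch is moved by more than 30 mm (distance of branch from where it was at the start of the episode above 0.03 m).
It also fails if it takes over 72 s, if anything falls off the work surface, if the arm or the gripper's body presses on something with over 40 N, if the wrist force passes 120 N, or if a joint passes its speed limit or range.

## Robot

A 6-joint arm with a two-finger parallel gripper is mounted at the origin on the work surface. World frame = base frame: x ahead of the robot, y to its left, z up, the work surface at z = 0. Lengths are in m, angles in rad, forces in N, time in s.
With the tool pointing down it reaches from about 0.35 to 0.775 m from the base axis. Payload 7.3 kg.
Tool frame: the origin (TCP) lies on the centre line of the jaws, within the pads' length; the fingertips stand 11 mm ahead of it and the grasp point (between the pads) lies 8 mm behind it; z points along the fingers, y is the direction in which the jaws open and shut (so a half turn about z gives the same grasp; the last joint's range is limited). The gripper opens to 92 mm and grips with 3 to 60 N. Pads are 19 mm wide; open, the fingers measure 130 mm over their backs; the gripper's body (75 mm by 190 mm) begins 47 mm behind the grasp point.
Start: joints at [1.054, 0.342, 1.524, -0, 1.275, -0.146], TCP at [0.19, 0.489, 0.238] pointing down, gripper open.
Joint ranges: [-2.53, 2.53], [-0.77, 2.02], [0.04, 2.7], [-1, 4.14], [0.28, 2.66], [-3.11, 3.11]. Speed limits (rad/s): [2.57, 2.57, 3.14, 3.14, 3.14, 3.14].

## Interface

Orientations are given as [roll, pitch, yaw] about the fixed x, y, z axes, in that order (R = Rz(yaw) Ry(pitch) Rx(roll)).
In Python, from cell import robot gives the robot as it stands.
- The arm moves only by the tool jog_arm, never from a script. Its argument "deltas" is one flat list of numbers, 6 for each row, row after row: the shift along the world's x, y, z in units of 0.1 m (1.0 is 0.1 m), then the turn, a rotation vector about the world's x, y, z in units of 90 degrees (1.0 is 90 degrees). A call has 1 to 5 rows; each row is the pose to reach, as a shift and turn from the pose commanded when the call began; what a row does not reach only later rows make up. A row lasts 1/12 s, in which the tool goes at most 41.7 mm and 7.16 degrees, less where a joint would pass 70% of its speed; a pose out of reach is approached as far as the arm can. A call with a number of a shift or a turn outside -1 to 1 is refused whole. A call with a gripper value outside its range is refused whole. "claw" is the opening, from 0 (shut) to 1 (fully open), set as the call begins (left out, the last holds). The fingers move at their own pace and stop on an object; "newtons" is the grip in N (left out, the last holds). Time passes only in rows, so rows that repeat a pose let the fingers close. It gives the time, the measured TCP pose, the force and the opening at its end, in the units of the state.
- robot.observe(): the state, without advancing time (a new reading comes with each control period).
- robot.read_camera(name): name is "scene" or "side" or "wrist"; returns the picture (400x640x3 uint8, red, green, blue); there is no depth.
- robot.camera_params(name): a dict with "fx", "fy", "cx", "cy" (pixels), "k1" (the pictures are not rectified: a ray, as slopes to the right and down, at radius r is drawn at 1 + k1 r^2 times it, then the intrinsics apply), "R" (3x3) and "t" (3): a world point X has camera coordinates R X + t. Camera axes: x right, y down, z forward; pixel columns grow to the right and rows downward; lengths in m; the calibration is good to about 2 mm. A picture is of the moment at which its call begins: read the wrist's pose just before it. camera_params takes no time and is no camera call; for the wrist camera it gives the pose at the moment of the call.
- robot.hand_in(): hands the job in, once; it reports no verdict.
The state is a dict: "time": time; "qpos": joint angles; "qvel": joint speeds; "joint_efforts": joint torques, N m; "tool_pos": TCP position; "tool_rot": TCP orientation; "contact_force": force on the tool from outside, world axes, zero at the start; "torque": the same for the moment, N m; "opening": finger opening in m.
Only numpy, scipy, OpenCV 4.12 (cv2) and the standard library are available. Lean on these libraries where they do the work, as an engineer would, in place of code of your own. Each camera call takes 0.05 s, during which the arm holds its last target. There are 200 camera calls.

## Working session

There is one attempt and no reset: what is moved stays moved. The work goes in short steps, Python scripts to look and compute and a tool call to move; the robot and the scene stay as the last step left them, time stands still between calls to the robot, and variables do not carry over. Pictures are saved under pics/ and viewed, about 8 in all and at most 12, crops included, and the job is handed in when it is done.

Besides the shell and the picture viewer there is one more tool, called after ">>>" as name(argument=value, ...) on one line, values as JSON. jog_arm: Moves the arm, as the interface text tells. Its arguments: {"type":"object","properties":{"deltas":{"type":"array","items":{"type":"number"}},"claw":{"type":"number"},"newtons":{"type":"number"}},"required":["deltas"]}

```bash
ls; mkdir -p pics; python3 - <<'E'
from cell import robot
import cv2,numpy as np
print(robot.observe())
for n in ["scene","side"]:
    p=robot.camera_params(n); print(n,p)
    cv2.imwrite(f"pics/{n}0.png",robot.read_camera(n)[:,:,::-1])
E
```

```text
pics
{'time': 0.0, 'qpos': array([ 1.05399432e+00,  3.42727747e-01,  1.52501300e+00,  1.14052971e-05,
        1.27541680e+00, -1.45998736e-01]), 'qvel': array([ 0.00037379,  0.00019607, -0.00204407,  0.00215214, -0.00137675,
       -0.00020462]), 'joint_efforts': array([-3.35123359e-04, -4.31235337e+01, -2.44226933e+01,  7.17120920e-02,
        5.55522332e-02, -2.20040265e-04]), 'tool_pos': array([0.19002   , 0.48898262, 0.23704375]), 'tool_rot': array([-3.14004599e+00, -2.38452433e-04,  2.77078587e+00]), 'contact_force': array([-0.48936909, -0.02623285, -0.34884707]), 'torque': array([-0.00995912, -0.02640199,  0.05345173]), 'opening': 0.09137375044997653}
scene {'fx': 495.0212707356139, 'fy': 495.0212707356139, 'cx': 316.66157684977395, 'cy': 200.56425234477013, 'k1': -0.15587167319076692, 'R': array([[ 0.80644482,  0.5912968 , -0.00385446],
       [ 0.41667353, -0.57288451, -0.70582329],
       [-0.41955921,  0.56760148, -0.70837746]]), 't': array([-0.4224518 , -0.19410066,  1.86287735])}
side {'fx': 373.41166500880945, 'fy': 373.41166500880945, 'cx': 314.3114788549217, 'cy': 197.67086651256395, 'k1': 0.014465718811496203, 'R': array([[-9.99246814e-01, -3.88040962e-02, -2.16678306e-04],
       [-2.88628385e-02,  7.46957914e-01, -6.64244541e-01],
       [ 2.59372587e-02, -6.63737988e-01, -7.47515312e-01]]), 't': array([0.6047858 , 0.19751967, 1.38068174])}
```

View pics/scene0.png

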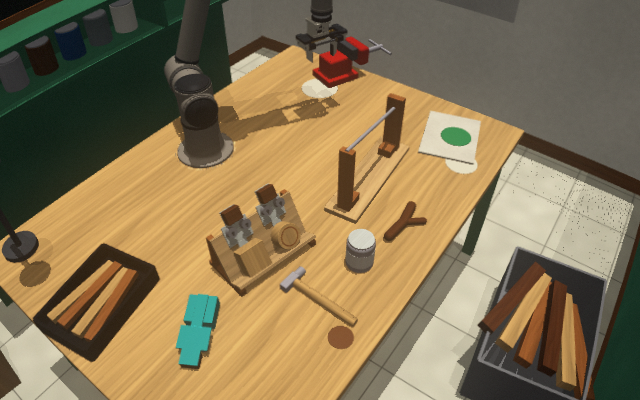

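View pics/side0.png

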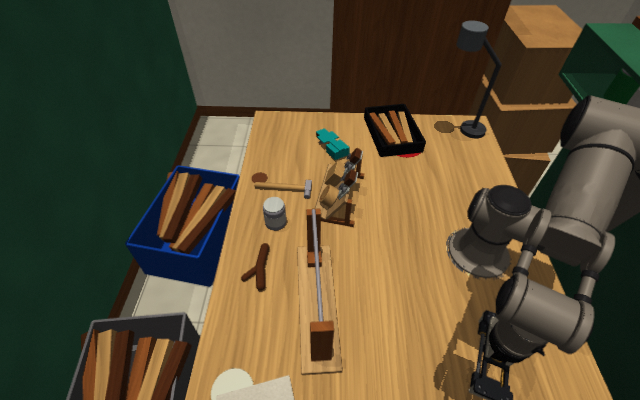

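The scene picture shows the rack at about (262,240) with two dark handles, (231,215) and (267,193). The round slice is at (289,236) and the square block at (250,255). The turquoise piece at (197,330) is the decoy. The rail's posts are at (346,180) and (395,125), and in the side view they are at (321,340) and (314,235). Next I'll enlarge both views.

```bash
python3 - <<'E'
import cv2,numpy as np
s=cv2.imread("pics/scene0.png");d=cv2.imread("pics/side0.png")
def crop(im,x,y,w,h,k):
    c=cv2.resize(im[y:y+h,x:x+w],None,fx=k,fy=k,interpolation=cv2.INTER_CUBIC)
    for i in range(0,w,10):
        L=12 if i%50 else 25
        cv2.line(c,(i*k,0),(i*k,L//2),(0,255,255),1)
        if i%20==0: cv2.putText(c,str(x+i),(i*k,24),0,.4,(0,255,255),1)
    for i in range(0,h,10):
        cv2.line(c,(0,i*k),(6,i*k),(0,255,255),1)
        if i%20==0: cv2.putText(c,str(y+i),(8,i*k+4),0,.4,(0,255,255),1)
    return c
A=crop(s,200,170,130,130,3);A=cv2.resize(A,(390,390))
cv2.imwrite("pics/a.png",crop(s,200,90,220,150,4)[:600,:800] if 0 else np.hstack([crop(s,205,175,100,100,4),crop(s,320,90,100,130,4)[:400]]))
cv2.imwrite("pics/b.png",np.hstack([crop(d,290,140,80,90,5),crop(d,280,200,80,170,5)[:450,:]][:1]+[cv2.resize(crop(d,280,200,80,170,3)[:450],(240,450))]))
E
```

```text
(no output)
```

View pics/a.png

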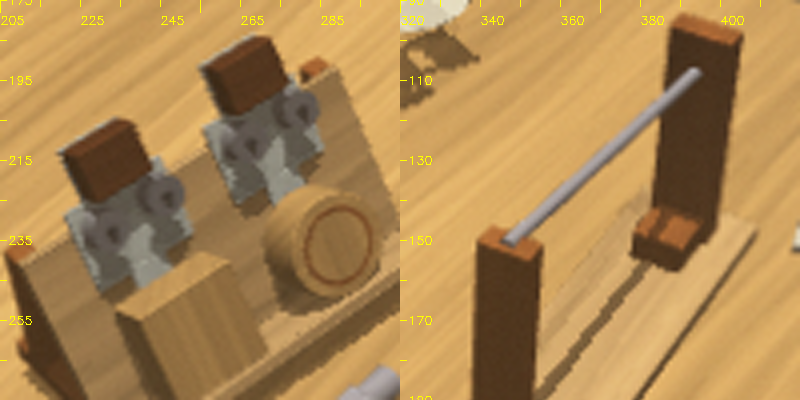

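View pics/b.png

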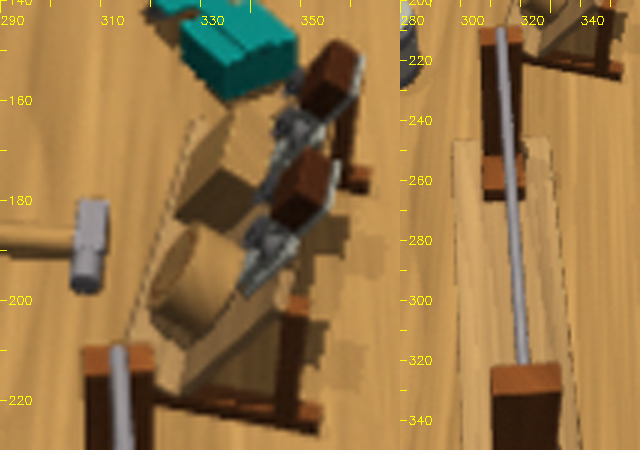

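The slice's hanger is the one nearer the rail: its handle is at scene (266.7,194) and side (350.6,177). The block's handle is at scene (231.7,215.5) and side (356,155.6). For the rail, the high end is at scene (347,150), side (313.5,209), and the stop is at scene (394,108), side (320.7,321). I'll triangulate these.

```bash
cat > h.py <<'E'
from cell import robot
import numpy as np, cv2
from scipy.optimize import least_squares
from scipy.spatial.transform import Rotation as Ro
P={n:robot.camera_params(n) for n in ("scene","side")}
def proj(p,X):
    c=np.atleast_2d(X)@np.array(p["R"]).T+p["t"]; s=c[:,:2]/c[:,2:]
    s=s*(1+p["k1"]*(s**2).sum(1,keepdims=True))
    return s*[p["fx"],p["fy"]]+[p["cx"],p["cy"]]
def tri(obs): # list of (params,uv)
    r=least_squares(lambda X:np.concatenate([proj(p,X)[0]-uv for p,uv in obs]),[.5,0,.2])
    return r.x,np.abs(r.fun).max()
E
python3 - <<'E'
from h import *
pts=dict(slice_f=((266.7,194.2),(350.6,177.4)),block_f=((231.7,215.5),(356,155.6)),high=((347,150),(313.5,209)),stop=((394.2,108),(320.7,320.7)),
 rack_r=((284,190),(348.5,200)),tin=((361,240),(274,203)))
o={k:tri([(P["scene"],a),(P["side"],b)]) for k,(a,b) in pts.items()}
for k,(x,e) in o.items(): print(k,x.round(4),round(e,2))
d=o["stop"][0]-o["high"][0];print("bar",np.linalg.norm(d),np.degrees(np.arctan2(d[1],d[0])),np.degrees(np.arcsin(d[2]/np.linalg.norm(d))))
d=o["slice_f"][0]-o["block_f"][0];print("pair",np.linalg.norm(d),np.degrees(np.arctan2(d[1],d[0])))
for n in P: print(n,-P[n]["R"].T@P[n]["t"])
w=robot.camera_params("wrist");s=robot.observe();Rt=Ro.from_euler("xyz",s["tool_rot"]).as_matrix()
print("wrist cam in tool",Rt.T@(-w["R"].T@w["t"]-s["tool_pos"]),(w["R"]@Rt).round(3),w["fx"])
E
```

```text
slice_f [ 0.4791 -0.1829  0.1828] 0.22
block_f [ 0.4546 -0.3046  0.182 ] 0.13
high [0.6064 0.039  0.2611] 0.06
stop [0.5749 0.3793 0.2092] 0.68
rack_r [ 0.4832 -0.1086  0.1428] 0.5
tin [ 0.7617 -0.1122  0.1074] 0.41
bar 0.3456655820133498 95.28171834407884 -8.633074721579018
pair 0.12408920350024395 78.61719616142817
scene [ 1.20314803 -0.9187748   1.18099124]
side [0.57422016 0.79234021 1.16341315]
wrist cam in tool [ 0.06964701  0.00054146 -0.14683834] [[ 0.001  1.     0.001]
 [-0.966  0.001 -0.257]
 [-0.257 -0.     0.966]] 327.4622809815218
```

```bash
cat >> h.py <<'E'
M=np.array([[0,1,0],[1,0,0],[0,0,-1.]]) # tool axes in hanger axes: x->y,y->x,z->-z
def Rh(yaw,tilt=-30,roll=0): return Ro.from_euler("ZYX",[yaw,tilt,roll],degrees=True).as_matrix()
def delta(Tp,Rt):
    s=robot.observe(); R0=Ro.from_euler("xyz",s["tool_rot"]).as_matrix()
    print("t",round(s["time"],2),"shift/0.1",((Tp-s["tool_pos"])*10).round(3),"turn/90",(Ro.from_matrix(Rt@R0.T).as_rotvec()/(np.pi/2)).round(4))
E
python3 - <<'E'
from h import *
R=Rh(-11.4); g=np.array([.4791,-.1829,.1828])-.015*R[:,0]; gb=np.array([.4546,-.3046,.182])-.015*R[:,0]
print(g,gb); delta(g+.09*R[:,2],R@M)
E
```

```text
[ 0.4663659  -0.18033236  0.1753    ] [ 0.4418659  -0.30203236  0.1745    ]
t 0.1 shift/0.1 [ 2.322 -6.605  0.161] turn/90 [ 0.1738 -0.3181 -0.8687]
```

>>> jog_arm(deltas=[0.2,0,0.4,0,0,0,0.4,0,0.8,0,0,0,0.5,0,1.0,0,0,0], claw=1, newtons=40)

```text
time: 0.35
tool_pos: [0.2413, 0.4894, 0.3403]
tool_rot: [3.14, 0.001, 2.771]
contact_force: [1.5, 1.4, 0.2]
opening: 0.0919
```

>>> jog_arm(deltas=[0.2,-0.35,0.1,0.01,-0.018,-0.05,0.4,-0.7,0.2,0.02,-0.036,-0.1,0.6,-1,0.2,0.029,-0.053,-0.145])

```text
time: 0.6
tool_pos: [0.3012, 0.3882, 0.3594]
tool_rot: [3.059, 0.054, 2.538]
contact_force: [1.7, 0.9, 0.0]
opening: 0.0919
```

>>> jog_arm(deltas=[0.2,-0.35,0,0.01,-0.018,-0.05,0.4,-0.7,0,0.02,-0.036,-0.1,0.6,-1,0,0.029,-0.053,-0.145])

```text
time: 0.85
tool_pos: [0.3605, 0.2872, 0.3576]
tool_rot: [2.972, 0.086, 2.303]
contact_force: [1.1, 0.1, 0.6]
opening: 0.0916
```

>>> jog_arm(deltas=[0.13,-0.35,0,0.01,-0.018,-0.05,0.26,-0.7,0,0.02,-0.036,-0.1,0.4,-1,0,0.029,-0.053,-0.145])

```text
time: 1.1
tool_pos: [0.4001, 0.1872, 0.3575]
tool_rot: [2.878, 0.096, 2.066]
contact_force: [1.0, 0.8, 0.4]
opening: 0.0918
```

>>> jog_arm(deltas=[0.07,-0.35,0,0.01,-0.018,-0.05,0.14,-0.7,0,0.02,-0.036,-0.1,0.2,-1,0,0.029,-0.053,-0.145])

```text
time: 1.35
tool_pos: [0.42, 0.0874, 0.3575]
tool_rot: [2.784, 0.085, 1.829]
contact_force: [0.1, 0.6, 0.3]
opening: 0.092
```

>>> jog_arm(deltas=[0.01,-0.35,0,0.01,-0.018,-0.05,0.02,-0.7,0,0.02,-0.036,-0.1,0.02,-1,0,0.029,-0.053,-0.145])

```text
time: 1.6
tool_pos: [0.4218, -0.0125, 0.3575]
tool_rot: [2.695, 0.052, 1.596]
contact_force: [1.1, 0.2, 0.4]
opening: 0.0915
```

>>> jog_arm(deltas=[0,-0.35,0,0.01,-0.018,-0.05,0,-0.7,0,0.02,-0.036,-0.1,0,-1,0,0.029,-0.053,-0.145])

```text
time: 1.85
tool_pos: [0.4216, -0.1126, 0.3576]
tool_rot: [2.615, -0.001, 1.365]
contact_force: [1.0, 0.3, -0.4]
opening: 0.092
```

>>> jog_arm(deltas=[0,-0.3,-0.3,0,0,0,0,-0.6,-0.7,0,0,0,0,-0.6,-1,0,0,0,0,-0.6,-1,0,0,0])

```text
time: 2.18
tool_pos: [0.4187, -0.1699, 0.2506]
tool_rot: [2.629, -0.007, 1.367]
contact_force: [-0.3, 1.3, -1.3]
opening: 0.0919
```

```bash
python3 - <<'E'
from h import *
R=Rh(-11.4); g=np.array([.4664,-.1803,.1753]); delta(g+.09*R[:,2],R@M)
w=robot.camera_params("wrist"); im=robot.read_camera("wrist")
H=R@np.array([[15,25,20],[15,-25,20],[15,-25,-20],[15,25,-20],[-15,25,20],[-15,-25,20]]).T/1e3
uv=proj(w,(g[:,None]+H).T);print(uv.round(1)); print(proj(w,g))
cv2.imwrite("pics/w1.png",cv2.resize(im[:,:,::-1],None,fx=1.25,fy=1.25,interpolation=cv2.INTER_CUBIC))
E
```

```text
t 2.18 shift/0.1 [ 0.036 -0.015  0.026] turn/90 [-0.0055 -0.0058  0.0031]
[[349.5 179.4]
 [348.3 248. ]
 [344.6 228.6]
 [345.5 169.2]
 [305.1 179.6]
 [306.3 248.1]]
[[326.92115739 206.63519436]]
```

View pics/w1.png

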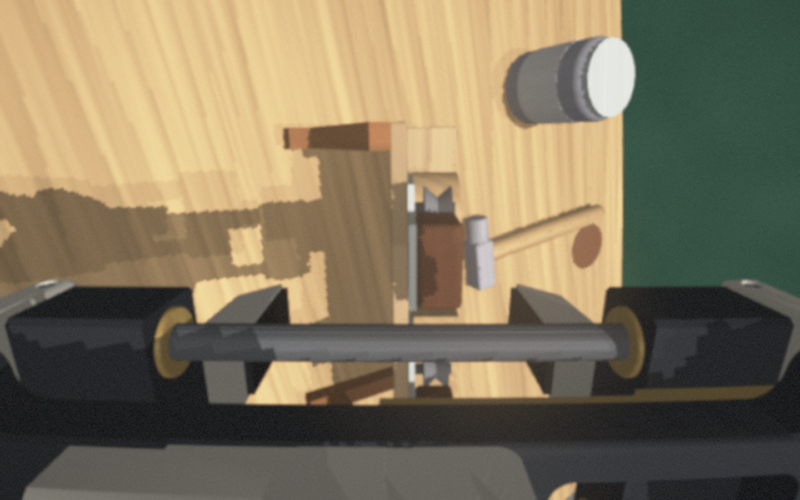

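The wrist view shows the slice's handle at view (408–462, 222–310), which is raw x 326–370 and y 178–247. I predicted x 305–349, so the handle sits about 14 mm farther along its x; y agrees. I'll check this against the scene and side corners.

```bash
python3 - <<'E'
from h import *
R=Rh(-11.4); w=robot.camera_params("wrist")
B=np.array([[15,25,20],[15,-25,20],[-15,25,20],[-15,-25,20],[15,25,-20],[15,-25,-20],[-15,25,-20],[-15,-25,-20]])/1e3
# obs: (cam, corner idx, uv)
obs=[("w",0,(369.6,178)),("w",1,(369.6,247)),("w",2,(326,178)),("w",3,(326,247)),
("scene",5,(263.8,203.8)),("scene",4,(277,195)),("side",6,None)]
obs=[o for o in obs if o[2]]
C=dict(P,w=w)
f=lambda g:np.concatenate([proj(C[c],g+R@B[i])[0]-uv for c,i,uv in obs])
r=least_squares(f,[.47,-.18,.18]);print(r.x.round(4),r.fun.round(1))
for c in P: print(c,proj(C[c],r.x+B@R.T).round(1).tolist())
r=least_squares(lambda q:np.concatenate([proj(C[c],q[:3]+Rh(q[3])@B[i])[0]-uv for c,i,uv in obs]),[.47,-.18,.18,-11]);print(r.x.round(4),r.fun.round(1))
E
```

```text
[ 0.4795 -0.1815  0.1876] [ 1.1 -0.  -1.4  0.2 -0.1  0.1 -0.1  0.4  1.4 -0.4  1.8  0.1]
scene [[273.7, 182.9], [259.9, 191.1], [268.4, 182.2], [254.8, 190.2], [278.8, 195.1], [265.2, 203.4], [273.5, 194.2], [260.1, 202.4]]
side [[348.8, 176.7], [351.2, 167.3], [355.7, 180.8], [357.9, 171.4], [342.8, 182.4], [345.3, 173.1], [349.5, 186.5], [351.8, 177.1]]
[  0.4795  -0.1814   0.1876 -10.9263] [ 0.9 -0.1 -1.1  0.  -0.4  0.3  0.2  0.5  1.5 -0.4  1.8  0. ]
```

```bash
python3 - <<'E'
from h import *
R=Rh(-11.2); g=np.array([.4792,-.1815,.1865]); print(robot.observe()["tool_pos"]);delta(g+.06*R[:,2],R@M);delta(g-.004*R[:,2],R@M)
E
```

```text
[ 0.42028968 -0.17001402  0.25425352]
t 2.23 shift/0.1 [ 0.295 -0.057 -0.158] turn/90 [-0.0041 -0.0033  0.0049]
t 2.23 shift/0.1 [ 0.609 -0.119 -0.712] turn/90 [-0.0041 -0.0033  0.0049]
```

>>> jog_arm(deltas=[0.15,-0.03,-0.08,0,0,0,0.295,-0.057,-0.158,0,0,0,0.4,-0.077,-0.344,0,0,0.003,0.5,-0.1,-0.53,0,0,0.005,0.605,-0.12,-0.71,0,0,0.005], claw=1)

```text
time: 2.65
tool_pos: [0.4849, -0.1825, 0.1888]
tool_rot: [2.613, 0.001, 1.38]
contact_force: [0.4, 0.2, -1.5]
opening: 0.0916
```

>>> jog_arm(deltas=[0,0,0,0,0,0,0,0,0,0,0,0,0,0,0,0,0,0])

```text
time: 2.9
tool_pos: [0.4835, -0.1825, 0.1888]
tool_rot: [2.614, 0.0, 1.379]
contact_force: [-0.4, 0.6, 0.4]
opening: 0.0917
```

```bash
python3 - <<'E'
from h import *
R=Rh(-11.2); g=np.array([.4792,-.1815,.1865]); delta(g-.004*R[:,2],R@M)
print(robot.observe()["contact_force"])
im=robot.read_camera("wrist")[:,:,::-1]
cv2.imwrite("pics/w2.png",im)
E
```

```text
t 2.9 shift/0.1 [-0.024  0.006 -0.057] turn/90 [ 0.0006  0.0024 -0.0022]
[-0.38252142  0.62830666  0.43046544]
```

View pics/w2.png

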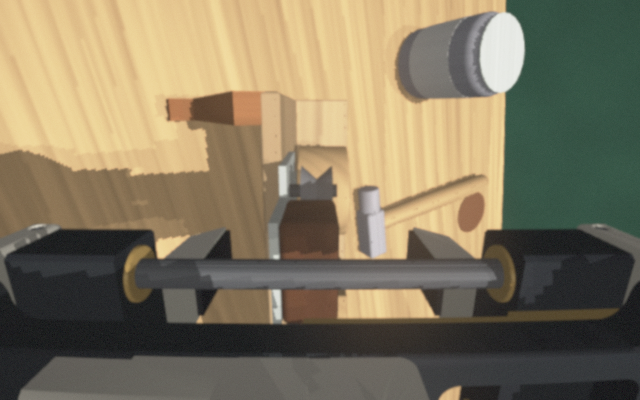

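```bash
python3 - <<'E'
from h import *
s=robot.observe(); w=robot.camera_params("wrist"); T=Ro.from_euler("xyz",s["tool_rot"]).as_matrix()
gp=s["tool_pos"]-.008*T[:,2]; print("grasp pt",gp,w["cx"])
for z in (15,20,25): print(z,proj(w,gp+(np.array([[25,15,-z],[-25,15,-z],[25,-15,-z],[-25,-15,-z],[25,15,20],[25,-15,20]])/1e3)@T.T).round(0).tolist())
E
```

```text
grasp pt [ 0.47941494 -0.18184347  0.19575572] 318.9233979546232
15 [[357.0, 225.0], [354.0, 331.0], [283.0, 225.0], [286.0, 331.0], [350.0, 201.0], [290.0, 201.0]]
20 [[359.0, 229.0], [355.0, 338.0], [281.0, 229.0], [285.0, 338.0], [350.0, 201.0], [290.0, 201.0]]
25 [[360.0, 234.0], [356.0, 346.0], [280.0, 234.0], [284.0, 346.0], [350.0, 201.0], [290.0, 201.0]]
```

The handle spans x 272–340 in this view, about 6 mm to the −x side of the jaw centre, and the grasp point is slightly high. I'll correct both and close.

>>> jog_arm(deltas=[-0.024,0.005,-0.075,0,0,0,-0.024,0.005,-0.075,0,0,0,-0.024,0.005,-0.075,0,0,0])

```text
time: 3.2
tool_pos: [0.4803, -0.1822, 0.1804]
tool_rot: [2.615, -0.0, 1.377]
contact_force: [0.3, 0.8, 0.4]
opening: 0.0916
```

>>> jog_arm(deltas=[0,0,0,0,0,0,0,0,0,0,0,0,0,0,0,0,0,0,0,0,0,0,0,0,0,0,0,0,0,0], claw=0, newtons=40)

```text
time: 3.62
tool_pos: [0.4804, -0.1822, 0.1794]
tool_rot: [2.617, -0.001, 1.378]
contact_force: [-0.7, 0.6, -0.3]
opening: 0.0634
```

>>> jog_arm(deltas=[0,0,0,0,0,0,0,0,0,0,0,0,0,0,0,0,0,0,0,0,0,0,0,0,0,0,0,0,0,0])

```text
time: 4.03
tool_pos: [0.4809, -0.1824, 0.1798]
tool_rot: [2.615, -0.0, 1.377]
contact_force: [6.5, 2.3, 1.7]
opening: 0.03
```

Gripped at 30 mm opening, which matches the handle. Now I'll lift it straight up.

>>> jog_arm(deltas=[0,0,0.1,0,0,0,0,0,0.25,0,0,0,0,0,0.45,0,0,0,0,0,0.7,0,0,0,0,0,1,0,0,0])

```text
time: 4.45
tool_pos: [0.4789, -0.1813, 0.278]
tool_rot: [2.622, -0.002, 1.378]
contact_force: [0.4, -0.1, -3.4]
opening: 0.0296
```

>>> jog_arm(deltas=[0,0,0.3,0,0,0,0,0,0.6,0,0,0,0,0,0.9,0,0,0,0,0,0.9,0,0,0])

```text
time: 4.78
tool_pos: [0.4818, -0.1832, 0.3756]
tool_rot: [2.607, 0.004, 1.378]
contact_force: [0.6, -0.3, -1.4]
opening: 0.0299
```

```bash
cat >> h.py <<'E'
def rail(q,c=np.cos(np.radians(9)),s=np.sin(np.radians(9))):
    R=Rh(q[2],0,-9); return np.array([q[0],q[1],.255]),R
E
python3 - <<'E'
from h import *
print(robot.observe()["tool_pos"],robot.observe()["opening"],robot.observe()["contact_force"])
obs=[("scene",0,(347,150)),("scene",.345,(394.2,108)),("side",0,(313.5,209)),("side",.345,(320.7,320.7))]
def f(q):
    H,R=rail(q); return np.concatenate([proj(P[c],H+R[:,1]*y)[0]-uv for c,y,uv in obs])
r=least_squares(f,[.6,.04,5]);print(r.x.round(4),r.fun.round(1))
H,R=rail(r.x)
for dz in(-.006,0,.006):print(proj(P["scene"],H+np.array([0,0,dz])),proj(P["side"],H+[0,0,dz]))
for x in(-.006,0,.006):print(proj(P["side"],H+R[:,1]*.17+R[:,0]*x))
d=robot.read_camera("side"); i=int(round(proj(P["side"],H+R[:,1]*.17)[0,1])); print(i,d[i,300:335].tolist())
E
```

```text
[ 0.48181096 -0.18316834  0.37562041] 0.029875138600001506 [ 0.56885161 -0.32632059 -1.40774482]
[0.6055 0.0391 5.2383] [-0.4  1.5 -1.2  1.8  0.2  1.3 -0.3  1.1]
[[346.5592968  153.03793982]] [[313.72497464 211.49610277]]
[[346.63600951 151.46112061]] [[313.72233553 210.28719981]]
[[346.71305956 149.87551877]] [[313.7196761  209.06908209]]
[[318.7610787  260.34541826]]
[[316.70529534 260.4386695 ]]
[[314.64872502 260.53201166]]
260 [[203, 160, 101], [210, 166, 106], [213, 169, 107], [213, 169, 107], [205, 162, 103], [196, 153, 96], [183, 142, 88], [127, 86, 48], [137, 77, 36], [140, 78, 37], [141, 79, 37], [142, 81, 37], [143, 81, 37], [148, 82, 38], [149, 93, 61], [125, 120, 121], [149, 143, 144], [154, 148, 149], [125, 114, 112], [116, 67, 34], [143, 82, 38], [157, 99, 51], [167, 129, 81], [175, 135, 84], [178, 138, 86], [178, 138, 85], [183, 142, 88], [182, 142, 88], [195, 152, 96], [197, 155, 96], [185, 144, 89], [141, 105, 60], [158, 117, 64], [169, 126, 72], [184, 141, 79]]
```

```bash
cat >> h.py <<'E'
H,RR=rail([.6055,.0391,5.24])
def tcp(sx,sy,sz,dz=.052): # TCP so that seat is at rail coords; seat in tool: y+5mm, z+dz
    T=RR@M; return H+RR@np.array([sx,sy,sz])-T@np.array([0,.005,dz]),T
E
python3 - <<'E'
from h import *
for a in [(-.1,.1,.022),(0,.1,.022),(0,.1,0)]:
    print(a,tcp(*a)[0].round(4)); delta(*tcp(*a))
E
```

```text
(-0.1, 0.1, 0.022) [0.4909 0.1394 0.3124]
t 4.83 shift/0.1 [ 0.099  3.22  -0.596] turn/90 [-0.0795  0.3415  0.1497]
(0, 0.1, 0.022) [0.5904 0.1485 0.3124]
t 4.83 shift/0.1 [ 1.095  3.312 -0.596] turn/90 [-0.0795  0.3415  0.1497]
(0, 0.1, 0) [0.5908 0.1451 0.2907]
t 4.83 shift/0.1 [ 1.098  3.277 -0.813] turn/90 [-0.0795  0.3415  0.1497]
```

>>> jog_arm(deltas=[0,0.3,0,-0.007,0.029,0.0125,-0.05,0.6,0,-0.014,0.058,0.025,-0.1,0.9,0,-0.02,0.086,0.0375,-0.1,1,0,-0.0265,0.114,0.05])

```text
time: 5.17
tool_pos: [0.4683, -0.079, 0.3671]
tool_rot: [2.794, 0.066, 1.465]
contact_force: [0.6, 0.0, -2.9]
opening: 0.0302
```

>>> jog_arm(deltas=[0,0.3,0,-0.007,0.029,0.0125,0,0.6,0,-0.014,0.058,0.025,0,0.9,0,-0.02,0.086,0.0375,0,1,0,-0.0265,0.114,0.05])

```text
time: 5.5
tool_pos: [0.4692, 0.0213, 0.3672]
tool_rot: [2.97, 0.119, 1.562]
contact_force: [-0.4, 0.6, -2.6]
opening: 0.03
```

>>> jog_arm(deltas=[0,0.3,0,-0.007,0.029,0.0125,0,0.6,0,-0.014,0.058,0.025,0,0.9,0,-0.02,0.086,0.0375,0,1,0,-0.0265,0.114,0.05])

```text
time: 5.83
tool_pos: [0.4694, 0.1214, 0.367]
tool_rot: [-3.13, 0.153, 1.667]
contact_force: [-0.2, -0.6, -2.7]
opening: 0.0297
```

>>> jog_arm(deltas=[0.1,0.2,-0.2,0,0,0,0.15,0.22,-0.4,0,0,0,0.15,0.22,-0.55,0,0,0,0.15,0.22,-0.55,0,0,0,0.15,0.22,-0.55,0,0,0])

```text
time: 6.25
tool_pos: [0.4845, 0.1398, 0.3124]
tool_rot: [-3.132, 0.155, 1.663]
contact_force: [-0.1, -0.0, -1.5]
opening: 0.0297
```

```bash
python3 - <<'E'
from h import *
s=robot.observe();print(s["tool_pos"],s["tool_rot"],s["opening"])
delta(*tcp(-.1,.1,.022)); delta(*tcp(0,.1,.022))
a=robot.read_camera("scene")[80:240,290:450,::-1]; b=robot.read_camera("side")[190:350,270:430,::-1]
cv2.imwrite("pics/p1.png",np.hstack([cv2.resize(x,(400,400),interpolation=cv2.INTER_CUBIC) for x in(a,b)]))
E
```

```text
[0.48449931 0.1397656  0.31242645] [-3.13184468  0.15528122  1.66257323] 0.02969342983407245
t 6.25 shift/0.1 [ 0.064 -0.004  0.   ] turn/90 [-0.0006 -0.0062  0.0008]
t 6.25 shift/0.1 [1.059 0.088 0.   ] turn/90 [-0.0006 -0.0062  0.0008]
```

View pics/p1.png

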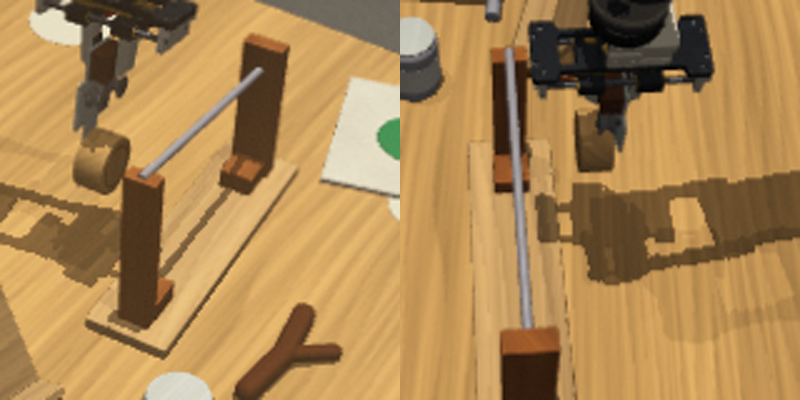

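The hanger is held upright on the robot side of the bar, with the slice at (100,160) in the left crop and the bar clear of it. I'll slide it in along +x.

>>> jog_arm(deltas=[0.2,0.017,0,0,-0.003,0,0.4,0.034,0,0,-0.006,0,0.6,0.05,0,0,-0.006,0,0.8,0.067,0,0,-0.006,0,1,0.083,0,0,-0.006,0])

```text
time: 6.77
tool_pos: [0.5864, 0.148, 0.3156]
tool_rot: [3.135, 0.155, 1.659]
contact_force: [-0.6, -0.0, -3.3]
opening: 0.0299
```

>>> jog_arm(deltas=[0.06,0.005,0,0,0,0,0.06,0.005,0,0,0,0,0.06,0.005,0,0,0,0])

```text
time: 7.02
tool_pos: [0.5909, 0.1484, 0.3145]
tool_rot: [3.137, 0.156, 1.66]
contact_force: [0.1, -0.3, -2.9]
opening: 0.0299
```

```bash
python3 - <<'E'
from h import *
delta(*tcp(0,.1,.022)); delta(*tcp(0,.1,-.002)); print(robot.observe()["contact_force"])
a=robot.read_camera("scene")[90:190,310:410,::-1]; b=robot.read_camera("side")[190:290,260:360,::-1]
cv2.imwrite("pics/p2.png",np.hstack([cv2.resize(x,(400,400),interpolation=cv2.INTER_CUBIC) for x in(a,b)]))
E
```

```text
t 7.02 shift/0.1 [-0.005  0.001 -0.021] turn/90 [-0.0011  0.0026  0.0013]
t 7.02 shift/0.1 [-0.001 -0.036 -0.258] turn/90 [-0.0011  0.0026  0.0013]
[ 0.12126777 -0.28769272 -2.87244332]
```

View pics/p2.png

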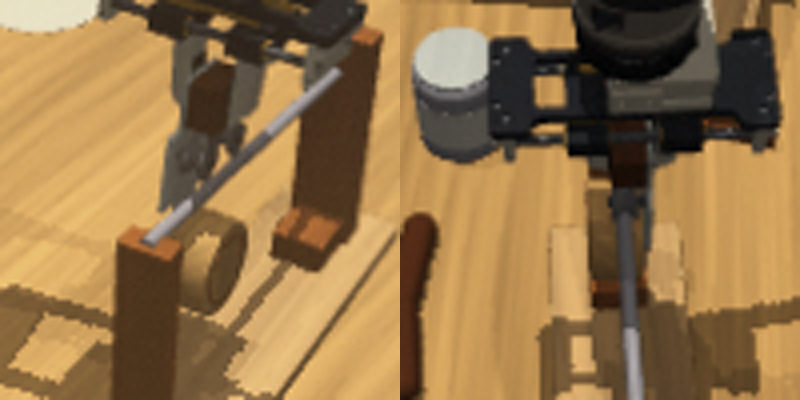

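The bar now lies under the wheels: in the right crop the wheel at (625,200) sits over the bar. I'll lower slowly.

>>> jog_arm(deltas=[0,-0.008,-0.05,0,0,0,0,-0.015,-0.1,0,0,0,0,-0.022,-0.15,0,0,0,0,-0.028,-0.19,0,0,0,0,-0.028,-0.19,0,0,0])

```text
time: 7.53
tool_pos: [0.5907, 0.1456, 0.2939]
tool_rot: [3.139, 0.156, 1.66]
contact_force: [0.3, 0.3, -2.7]
opening: 0.0296
```

>>> jog_arm(deltas=[0,-0.004,-0.025,0,0,0,0,-0.008,-0.05,0,0,0,0,-0.008,-0.05,0,0,0])

```text
time: 7.78
tool_pos: [0.5912, 0.1451, 0.2914]
tool_rot: [3.136, 0.156, 1.66]
contact_force: [-2.0, 0.2, 3.1]
opening: 0.0295
```

The vertical force went from −2.7 to +3.1 N at z 0.291, against a predicted 0.2907, so it is seated. I'll release it and retreat upward.

>>> jog_arm(deltas=[0,0,0,0,0,0,0,0,0,0,0,0,0,0,0,0,0,0,0,0,0,0,0,0], claw=1)

```text
time: 8.12
tool_pos: [0.5915, 0.145, 0.2902]
tool_rot: [3.137, 0.156, 1.66]
contact_force: [0.4, 0.4, 0.4]
opening: 0.0518
```

>>> jog_arm(deltas=[0,0,0,0,0,0,0,0,0.3,0,0,0,0,0,0.6,0,0,0,0,0,0.9,0,0,0])

```text
time: 8.45
tool_pos: [0.5911, 0.145, 0.381]
tool_rot: [3.138, 0.156, 1.66]
contact_force: [0.6, 0.0, -0.2]
opening: 0.0787
```

>>> jog_arm(deltas=[-0.2,-0.3,0,0,0,0,-0.4,-0.6,0,0,0,0,-0.6,-0.8,0,0,0,0,-0.8,-0.9,0,0,0,0,-0.8,-1,0,0,0,0])

```text
time: 8.87
tool_pos: [0.5087, 0.0443, 0.3813]
tool_rot: [3.137, 0.156, 1.659]
contact_force: [0.8, 0.3, 0.8]
opening: 0.0917
```

```bash
python3 - <<'E'
from h import *
s=robot.observe(); print(s["time"],s["opening"],s["tool_pos"])
a=robot.read_camera("scene")[80:240,290:450,::-1]; b=robot.read_camera("side")[200:360,240:400,::-1]
cv2.imwrite("pics/p3.png",np.hstack([cv2.resize(x,(400,400),interpolation=cv2.INTER_CUBIC) for x in(a,b)]))
E
```

```text
8.8667 0.09172439349761931 [0.50870959 0.04425701 0.38132264]
```

View pics/p3.png

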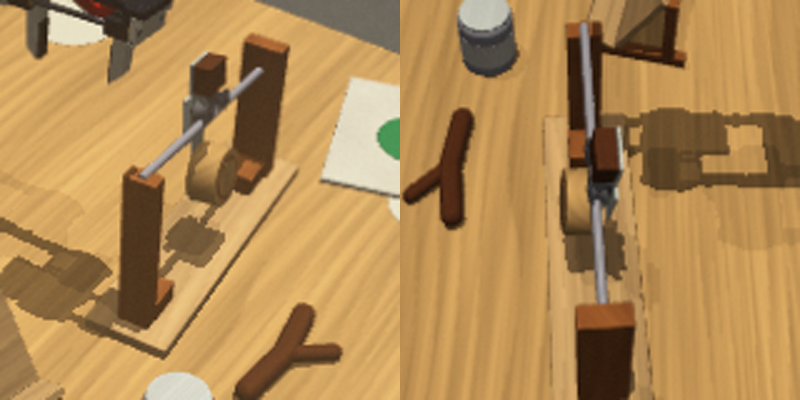

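The slice's hanger is on the bar and rolling: handle at (210,70) in the left crop, and the bar still runs through the wheels. Now for the block.

>>> jog_arm(deltas=[-0.1,-0.3,0,0.007,-0.029,-0.0125,-0.15,-0.6,0,0.014,-0.058,-0.025,-0.2,-0.9,0,0.02,-0.086,-0.0375,-0.3,-1,0,0.0265,-0.114,-0.05])

```text
time: 9.3
tool_pos: [0.4825, -0.0574, 0.3798]
tool_rot: [2.953, 0.122, 1.554]
contact_force: [-0.9, 0.7, 1.1]
opening: 0.0917
```

>>> jog_arm(deltas=[-0.1,-0.3,0,0.007,-0.029,-0.0125,-0.15,-0.6,0,0.014,-0.058,-0.025,-0.2,-0.9,0,0.02,-0.086,-0.0375,-0.3,-1,0,0.0265,-0.114,-0.05])

```text
time: 9.63
tool_pos: [0.4524, -0.1581, 0.3802]
tool_rot: [2.776, 0.069, 1.458]
contact_force: [-0.9, -0.8, 0.2]
opening: 0.0919
```

>>> jog_arm(deltas=[-0.1,-0.3,0,0.007,-0.029,-0.0125,-0.15,-0.6,0,0.014,-0.058,-0.025,-0.2,-0.9,0,0.02,-0.086,-0.0375,-0.3,-1,0,0.0265,-0.114,-0.05])

```text
time: 9.97
tool_pos: [0.4221, -0.2588, 0.3804]
tool_rot: [2.605, -0.0, 1.373]
contact_force: [-0.5, 0.2, -0.8]
opening: 0.0919
```

>>> jog_arm(deltas=[0,-0.2,-0.3,0,0,0,0,-0.4,-0.6,0,0,0,0,-0.4,-0.9,0,0,0,0,-0.4,-0.9,0,0,0,0,-0.4,-0.9,0,0,0])

```text
time: 10.38
tool_pos: [0.4217, -0.2948, 0.2893]
tool_rot: [2.61, -0.004, 1.376]
contact_force: [0.0, 0.0, 1.8]
opening: 0.0918
```

```bash
python3 - <<'E'
from h import *
R=Rh(-11.2); t=np.array([.4561,-.304,.179])
s=robot.observe();print(s["tool_pos"])
delta(t+.06*R[:,2],R@M); delta(t,R@M)
w=robot.camera_params("wrist"); g=t+.004*R[:,2]; print(proj(w,g+(np.array([[15,25,20],[15,-25,20],[-15,25,20],[-15,-25,20]])/1e3)@R.T).round(0).tolist())
b=robot.read_camera("side")[:,:,::-1]; a=robot.read_camera("wrist")[:,:,::-1]
cv2.imwrite("pics/w3.png",np.hstack([a[80:380,120:520],cv2.resize(b[200:360,240:400],(300,300))]))
E
```

```text
[ 0.42171374 -0.29478783  0.28934599]
t 10.38 shift/0.1 [ 0.05  -0.034 -0.584] turn/90 [-0.0013  0.0056 -0.0005]
t 10.38 shift/0.1 [ 0.344 -0.092 -1.103] turn/90 [-0.0013  0.0056 -0.0005]
[[306.0, 176.0], [306.0, 240.0], [265.0, 176.0], [268.0, 240.0]]
```

View pics/w3.png

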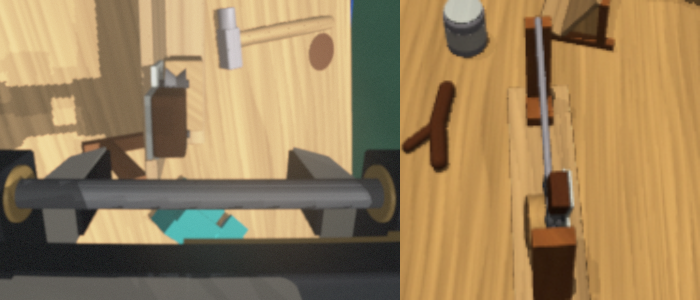

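The slice's hanger rests against the stop (560,190 in the right crop). The block's handle top is at raw x 265–307, y 175–238, and I predicted 265–306, 176–240. Descending.

>>> jog_arm(deltas=[0.02,-0.015,-0.3,0,0.003,0,0.05,-0.034,-0.58,0,0.005,0,0.05,-0.034,-0.58,0,0.005,0])

```text
time: 10.73
tool_pos: [0.4263, -0.2969, 0.2301]
tool_rot: [2.618, -0.002, 1.378]
contact_force: [-1.1, 1.3, -0.8]
opening: 0.092
```

>>> jog_arm(deltas=[0.1,-0.02,-0.17,0,0,0,0.2,-0.04,-0.35,0,0,0,0.29,-0.058,-0.52,0,0,0,0.29,-0.058,-0.52,0,0,0,0.29,-0.058,-0.52,0,0,0])

```text
time: 11.15
tool_pos: [0.4563, -0.3042, 0.182]
tool_rot: [2.613, 0.001, 1.377]
contact_force: [0.3, 0.8, 1.3]
opening: 0.092
```

```bash
python3 - <<'E'
from h import *
R=Rh(-11.2); delta(np.array([.4561,-.304,.179]),R@M); print(robot.observe()["contact_force"])
E
```

```text
t 11.15 shift/0.1 [-0.002  0.002 -0.03 ] turn/90 [ 0.0014  0.0027 -0.0013]
[0.31957973 0.78937475 1.34474209]
```

>>> jog_arm(deltas=[0,0,-0.025,0,0,0,0,0,-0.025,0,0,0,0,0,-0.025,0,0,0,0,0,-0.025,0,0,0,0,0,-0.025,0,0,0], claw=0, newtons=40)

```text
time: 11.57
tool_pos: [0.4553, -0.3044, 0.1784]
tool_rot: [2.614, 0.001, 1.376]
contact_force: [0.5, -0.5, -0.6]
opening: 0.0632
```

>>> jog_arm(deltas=[0,0,0,0,0,0,0,0,0,0,0,0,0,0,0,0,0,0,0,0,0,0,0,0,0,0,0,0,0,0])

```text
time: 11.98
tool_pos: [0.4567, -0.3047, 0.1792]
tool_rot: [2.612, 0.001, 1.375]
contact_force: [17.8, -1.7, -0.7]
opening: 0.0297
```

>>> jog_arm(deltas=[0,0,0,0,0,0,0,0,0,0,0,0,0,0,0,0,0,0])

```text
time: 12.23
tool_pos: [0.4568, -0.3048, 0.1793]
tool_rot: [2.612, 0.002, 1.376]
contact_force: [6.8, 0.9, 2.2]
opening: 0.0298
```

>>> jog_arm(deltas=[0,0,0.1,0,0,0,0,0,0.25,0,0,0,0,0,0.45,0,0,0,0,0,0.7,0,0,0,0,0,1,0,0,0])

```text
time: 12.65
tool_pos: [0.4543, -0.3031, 0.2765]
tool_rot: [2.62, -0.002, 1.376]
contact_force: [0.8, 0.0, -2.0]
opening: 0.0298
```

>>> jog_arm(deltas=[0,0,0.3,0,0,0,0,0,0.6,0,0,0,0,0,0.9,0,0,0,0,0,0.95,0,0,0])

```text
time: 12.98
tool_pos: [0.4562, -0.3051, 0.378]
tool_rot: [2.609, 0.006, 1.376]
contact_force: [0.6, -1.0, -2.6]
opening: 0.0298
```

```bash
python3 - <<'E'
from h import *
s=robot.observe();print(s["tool_pos"],s["opening"],s["contact_force"]); delta(*tcp(-.1,.1,.022))
E
```

```text
[ 0.45617957 -0.30512946  0.37804593] 0.029790022521616735 [ 0.5832807  -0.98763215 -2.60885294]
t 12.98 shift/0.1 [ 0.347  4.445 -0.656] turn/90 [-0.0764  0.3435  0.15  ]
```

>>> jog_arm(deltas=[0,0.3,0,-0.007,0.029,0.0125,0,0.6,0,-0.014,0.058,0.025,0,0.9,0,-0.02,0.086,0.0375,0,1,0,-0.0255,0.114,0.05])

```text
time: 13.32
tool_pos: [0.4542, -0.2007, 0.3711]
tool_rot: [2.791, 0.066, 1.464]
contact_force: [0.7, 0.0, -2.4]
opening: 0.0294
```

>>> jog_arm(deltas=[0,0.3,0,-0.007,0.029,0.0125,0,0.6,0,-0.014,0.058,0.025,0,0.9,0,-0.02,0.086,0.0375,0,1,0,-0.0255,0.114,0.05])

```text
time: 13.65
tool_pos: [0.4544, -0.1006, 0.3712]
tool_rot: [2.968, 0.117, 1.56]
contact_force: [-0.2, 0.0, -1.8]
opening: 0.0296
```

>>> jog_arm(deltas=[0,0.3,0,-0.007,0.029,0.0125,0,0.6,0,-0.014,0.058,0.025,0,0.9,0,-0.02,0.086,0.0375,0,1,0,-0.0255,0.114,0.05])

```text
time: 13.98
tool_pos: [0.4546, -0.0006, 0.3711]
tool_rot: [-3.133, 0.15, 1.665]
contact_force: [0.2, -0.2, -2.5]
opening: 0.0298
```

>>> jog_arm(deltas=[0,0.3,0,0,0,0,0,0.6,0,0,0,0,0,0.9,0,0,0,0,0,1,0,0,0,0])

```text
time: 14.32
tool_pos: [0.4548, 0.0993, 0.3708]
tool_rot: [-3.135, 0.15, 1.664]
contact_force: [-0.4, 0.1, -3.0]
opening: 0.0299
```

>>> jog_arm(deltas=[0.1,0.2,-0.2,0,0,0,0.2,0.4,-0.4,0,0,0,0.3,0.44,-0.6,0,0,0,0.3,0.44,-0.6,0,0,0,0.3,0.44,-0.6,0,0,0])

```text
time: 14.73
tool_pos: [0.4846, 0.1396, 0.3108]
tool_rot: [-3.133, 0.153, 1.661]
contact_force: [-0.4, -1.7, -2.5]
opening: 0.0297
```

```bash
python3 - <<'E'
from h import *
s=robot.observe();print(s["tool_pos"],s["opening"],s["contact_force"]); delta(*tcp(-.1,.1,.022)); delta(*tcp(0,.1,.022))
E
```

```text
[0.48460634 0.13955011 0.31083909] 0.02968511391184005 [-0.39406788 -1.67986106 -2.46780597]
t 14.73 shift/0.1 [ 0.063 -0.002  0.016] turn/90 [-0.0019 -0.0055  0.0016]
t 14.73 shift/0.1 [1.058 0.09  0.016] turn/90 [-0.0019 -0.0055  0.0016]
```

>>> jog_arm(deltas=[0.2,0.017,0.016,0,-0.003,0,0.4,0.034,0.016,0,-0.006,0,0.6,0.05,0.016,0,-0.006,0,0.8,0.067,0.016,0,-0.006,0,1,0.083,0.016,0,-0.006,0])

```text
time: 15.15
tool_pos: [0.5861, 0.1472, 0.3159]
tool_rot: [3.134, 0.153, 1.657]
contact_force: [0.3, 0.6, -2.3]
opening: 0.0298
```

>>> jog_arm(deltas=[0.06,0.005,0,0,0,0,0.06,0.005,0,0,0,0,0.06,0.005,0,0,0,0])

```text
time: 15.4
tool_pos: [0.5908, 0.148, 0.3148]
tool_rot: [3.136, 0.153, 1.657]
contact_force: [-0.5, 0.5, -2.4]
opening: 0.0298
```

```bash
python3 - <<'E'
from h import *
delta(*tcp(0,.1,.022)); delta(*tcp(0,.1,-.002)); print(robot.observe()["contact_force"])
a=robot.read_camera("scene")[90:190,310:410,::-1]; b=robot.read_camera("side")[190:290,260:360,::-1]
cv2.imwrite("pics/p4.png",np.hstack([cv2.resize(x,(400,400),interpolation=cv2.INTER_CUBIC) for x in(a,b)]))
E
```

```text
t 15.4 shift/0.1 [-0.003  0.005 -0.023] turn/90 [-0.0026  0.0033  0.0025]
t 15.4 shift/0.1 [ 0.    -0.033 -0.26 ] turn/90 [-0.0026  0.0033  0.0025]
[-0.52581299  0.46832206 -2.42441275]
```

View pics/p4.png

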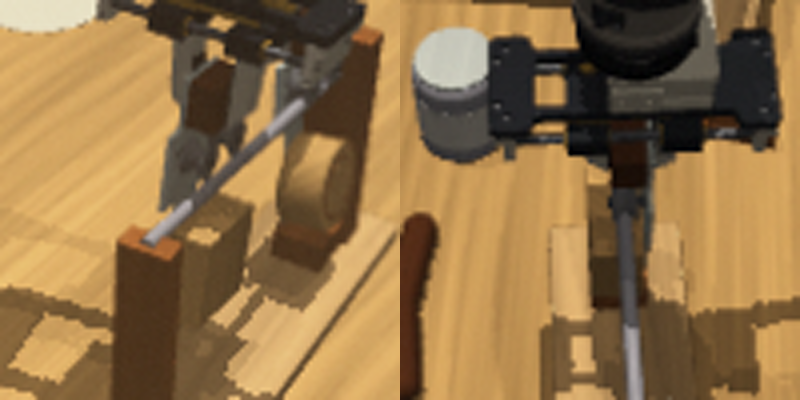

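This matches the first placement: the block is at (215,250), and the wheel at (625,200) sits over the bar. The slice hangs at (320,180). Lowering and releasing the same way.

>>> jog_arm(deltas=[0,-0.008,-0.05,0,0,0,0,-0.015,-0.1,0,0,0,0,-0.022,-0.15,0,0,0,0,-0.028,-0.19,0,0,0,0,-0.028,-0.19,0,0,0])

```text
time: 15.92
tool_pos: [0.5907, 0.1456, 0.294]
tool_rot: [3.138, 0.154, 1.658]
contact_force: [0.4, 0.8, -2.9]
opening: 0.0298
```

>>> jog_arm(deltas=[0,-0.004,-0.025,0,0,0,0,-0.008,-0.05,0,0,0,0,-0.008,-0.05,0,0,0])

```text
time: 16.17
tool_pos: [0.5912, 0.1451, 0.2911]
tool_rot: [3.135, 0.153, 1.658]
contact_force: [-1.9, -0.6, 1.8]
opening: 0.0297
```

>>> jog_arm(deltas=[0,0,0,0,0,0,0,0,0,0,0,0,0,0,0,0,0,0,0,0,0,0,0,0], claw=1)

```text
time: 16.5
tool_pos: [0.5915, 0.145, 0.2904]
tool_rot: [3.135, 0.154, 1.658]
contact_force: [0.1, -0.5, -0.4]
opening: 0.052
```

>>> jog_arm(deltas=[0,0,0,0,0,0,0,0,0.3,0,0,0,0,0,0.6,0,0,0,0,0,0.9,0,0,0])

```text
time: 16.83
tool_pos: [0.5911, 0.145, 0.3812]
tool_rot: [3.137, 0.154, 1.658]
contact_force: [0.7, -0.7, 0.2]
opening: 0.0786
```

>>> jog_arm(deltas=[-0.2,-0.3,0,0,0,0,-0.4,-0.6,0,0,0,0,-0.6,-0.8,0,0,0,0,-0.8,-0.9,0,0,0,0,-0.8,-1,0,0,0,0])

```text
time: 17.25
tool_pos: [0.5087, 0.0443, 0.3815]
tool_rot: [3.135, 0.153, 1.657]
contact_force: [1.1, -0.0, 0.2]
opening: 0.0921
```

>>> jog_arm(deltas=[-0.2,-0.3,0,0,0,0,-0.4,-0.6,0,0,0,0,-0.4,-0.6,0,0,0,0,-0.4,-0.6,0,0,0,0,-0.4,-0.6,0,0,0,0])

```text
time: 17.67
tool_pos: [0.4719, -0.0149, 0.3805]
tool_rot: [3.135, 0.153, 1.657]
contact_force: [0.8, -0.5, -0.1]
opening: 0.0918
```

>>> jog_arm(deltas=[0,0,0,0,0,0,0,0,0,0,0,0,0,0,0,0,0,0,0,0,0,0,0,0,0,0,0,0,0,0])

```text
time: 18.08
tool_pos: [0.4715, -0.0146, 0.3802]
tool_rot: [3.136, 0.153, 1.659]
contact_force: [-0.1, -0.6, 0.5]
opening: 0.0916
```

>>> jog_arm(deltas=[0,0,0,0,0,0,0,0,0,0,0,0,0,0,0,0,0,0,0,0,0,0,0,0,0,0,0,0,0,0])

```text
time: 18.5
tool_pos: [0.4713, -0.015, 0.3804]
tool_rot: [3.135, 0.153, 1.658]
contact_force: [-0.1, 0.1, 0.7]
opening: 0.0922
```

>>> jog_arm(deltas=[0,0,0,0,0,0,0,0,0,0,0,0,0,0,0,0,0,0,0,0,0,0,0,0,0,0,0,0,0,0])

```text
time: 18.92
tool_pos: [0.4713, -0.015, 0.3803]
tool_rot: [3.136, 0.153, 1.658]
contact_force: [-0.2, -1.1, -0.7]
opening: 0.0917
```

>>> jog_arm(deltas=[0,0,0,0,0,0,0,0,0,0,0,0,0,0,0,0,0,0,0,0,0,0,0,0,0,0,0,0,0,0])

```text
time: 19.33
tool_pos: [0.4713, -0.015, 0.3803]
tool_rot: [3.136, 0.153, 1.658]
contact_force: [-0.2, -0.7, -0.0]
opening: 0.0918
```

>>> jog_arm(deltas=[0,0,0,0,0,0,0,0,0,0,0,0,0,0,0,0,0,0,0,0,0,0,0,0,0,0,0,0,0,0])

```text
time: 19.75
tool_pos: [0.4713, -0.0149, 0.3803]
tool_rot: [3.136, 0.153, 1.658]
contact_force: [0.2, 0.6, 0.1]
opening: 0.0918
```

```bash
python3 - <<'E'
from h import *
s=robot.observe(); print(s["time"],s["opening"])
A=robot.read_camera("scene"); B=robot.read_camera("side")
for _ in range(6): A2=robot.read_camera("scene")
print("moving px:",(np.abs(A2[80:220,320:450].astype(int)-A[80:220,320:450]).max(2)>40).sum())
for y in(.301,.217): # handle centre expected
    print(proj(P["scene"],H+RR@[-.005,y,.056]),proj(P["side"],H+RR@[-.005,y,.056]))
cv2.imwrite("pics/p5.png",np.hstack([cv2.resize(x[:,:,::-1],(400,400),interpolation=cv2.INTER_CUBIC) for x in(A[80:200,320:440],B[220:340,260:380])]))
E
```

```text
19.75 0.09175518692002722
moving px: 0
[[389.16527882  99.00611603]] [[321.72905165 298.80897344]]
[[378.69201753 107.82557177]] [[319.78888422 268.27368013]]
```

View pics/p5.png

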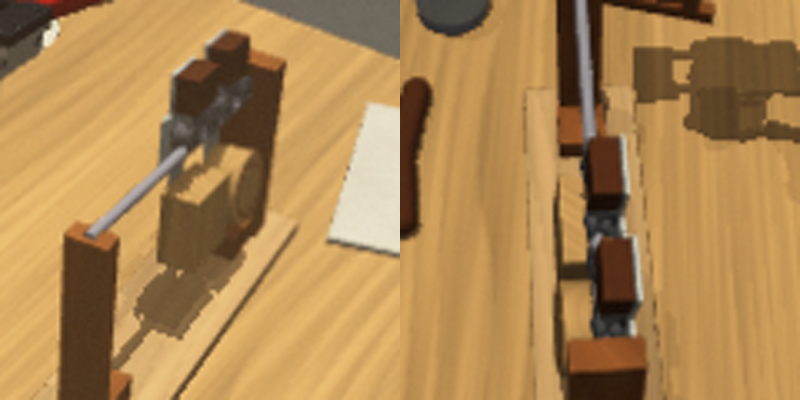

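Both hang at rest. The handles in the scene view are at about (388,97) and (378.5,105.5), within 3 px of the expected spots. Handing in.

```bash
python3 -c "
from cell import robot
print(robot.hand_in())"
```

```text
the job is handed in; nothing more can be done
None
```

Both roller hangers are on the drying rail and the job is handed in, at about 20 s of the 72 s allowed; no verdict is reported. The slice's hanger went on first, about 100 mm down from the high end. It was seen against the stop post before I picked up the block. The block's hanger then went on at the same place and rolled down against the slice's hanger.

- **Final position:** the pictures show both hangers on the bar by their wheels. In the scene view their handles are within 3 px of the expected rest positions. In the side view I only judged them by eye.
- **At rest and untouched:** no pixels changed around the rail over 0.3 s. The gripper was open and well clear.
- **Forces:** the highest wrist force I saw was about 18 N, while closing on the block's handle.
- **Bystanders:** I never moved the arm near the tin, the hammer or the branch, but I did not re-measure them at the end.
- **Disagreement on the way:** my first estimate of the slice's handle was about 14 mm off along its x. The wrist picture showed this and I corrected it before gripping.

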